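Unlock the kitchen box with the bar-headed key

ROBOT

A 7-joint arm with a two-finger parallel gripper is mounted at the origin on a cart in front of the work surface, level with it; the furniture and walls round the work are solid. World frame = base frame: x ahead of the robot, y to its left, z up, the work surface at z = 0. Lengths are in m, angles in rad, forces in N, time in s.
With the tool pointing down it reaches from about 0.425 to 0.825 m from the base axis. Payload 3.6 kg.
Tool frame: the origin (TCP) lies where the fingers leave the gripper's body, on its centre line; the fingertips stand 73 mm ahead of it and the grasp point (between the pads) lies 54 mm ahead of it; z points along the fingers, y is the line along which they close (so a half turn about z gives the same grasp; the last joint's range is limited). The gripper opens to 85 mm and grips with 20 to 120 N. Pads are 22 mm wide; open, the fingers measure 114 mm over their backs; the gripper's body (76 mm by 85 mm) begins 54 mm behind the grasp point. The pads swing forward as they close: fully open they stand 13 mm farther back than shut.
Start: joints at [1.175, 0.615, -0.013, 1.423, 0.008, 1.103, -0.04], TCP at [0.235, -0.606, 0.304] pointing down, gripper open.
Joint ranges: [-3.12, 3.12], [-0.3, 2.06], [-1.34, 1.32], [0.26, 2.42], [-1.36, 4.5], [0.01, 1.98], [-2.84, 2.84]. Speed limits (rad/s): [2.79, 2.79, 3.14, 3.14, 3.14, 3.14, 3.14].

INTERFACE

Orientations are given as a 3x3 rotation matrix whose columns are the frame's x, y, z axes.
In Python, from plant import manip, viewer, hand_in gives the robot as it stands. The module is installed in compiled form; this text tells all that it offers.
- The arm moves only by the tool send_rows, never from a script. Its argument "commands" is text: rows parted by semicolons, each of 7 numbers parted by spaces: the opening, from 0 (shut) to 1 (fully open), then the shift along the tool's x, y, z in mm, then the turn, a rotation vector about the tool's x, y, z in degrees. A call has 1 to 20 rows; each row shifts and turns the commanded pose from where the row before left it, along the tool's axes as they then stand; what a row does not reach is not made up. A row lasts 1/8 s, in which the tool goes at most 62.5 mm and 10.7 degrees, less where a joint would pass 70% of its speed; a pose out of reach is approached as far as the arm can. A call with a gripper value outside its range is refused whole. The fingers move at their own pace and stop on an object; the grip force is fixed at half the most. Time passes only in rows, so rows that do not move let the fingers close. It gives the time, the measured TCP pose, the force, the opening and the grip force at its end, in the units of the state.
- manip.get_obs(): the state, without advancing time (a new reading comes with each control period).
- viewer.camera(name): name is "side" or "top" or "wrist"; returns (picture, depth): 384x512x3 uint8, red, green, blue; 384x512 float32, m along the optical axis (not along the pixel's ray), 0 where there is no reading.
- viewer.get_calibration(name): a dict with "fx", "fy", "cx", "cy" (pixels), "R" (3x3) and "t" (3): a world point X has camera coordinates R X + t. Camera axes: x right, y down, z forward; pixel columns grow to the right and rows downward; lengths in m; the calibration is good to about 2 mm. A picture is of the moment at which its call begins: read the wrist's pose just before it. get_calibration takes no time and is no camera call; for the wrist camera it gives the pose at the moment of the call.
- hand_in(): hands the job in; it is judged then, once.
The state is a dict: "clock": time; "joint_pos": joint angles; "qvel": joint speeds; "tau": joint torques, N m; "ee_pos": TCP position; "tool_rot": TCP orientation; "wrist_force": force on the tool from outside, world axes, zero at the start; "wrist_torque": the same for the moment, N m; "width": opening from 0.0 (shut) to 1.0 (fully open); "grasp_force": force on a finger pad.
Only numpy, scipy, OpenCV 4.12 (cv2) and the standard library are available. Lean on these libraries where they do the work, as an engineer would, in place of code of your own. Each camera call takes 0.05 s, during which the arm holds its last target. There are 200 camera calls.

TASK

Unlock the wooden box on the worktop: take the key with the straight bar head (not the one with the round knob head) out of the wooden key rack and push it fully home in the lock on the box lid. Then turn it clockwise, seen from above, until it stops, so that the bolt inside is drawn back, and leave the key standing in the lock. Leave the round-headed key in the rack.

Things in the scene. Friction and masses are not known exactly. Their poses are not given: they have to be found in the camera images.
- bar_key: Steel key, 74 mm tall, upright in a rack hole (rack 70x190, 46 high; holes 90 apart). Origin: lower tip, 12 mm above worktop; z up. Blade 7 (x) by 22 (y) mm, lowest 6 mm 5x14. Collar disc 36 dia, 34 to 39 above the tip, rests on rack or lock. Head: straight bar 12 thick (x), 46 long (y), 46 to 74 above the tip: grip across x from above, fingertips 40 or more above the tip. 60 to 130 g.
- round_key: Wrong steel key, 68 mm tall, in the rack's other hole (the two swap): same collar, round shank 16 mm in diameter that does not fit the lock, round knob head 42 mm in diameter, 46 to 68 mm above its tip. Origin: centre of its lower tip, z up. It stays where it is.
- keyway (a point): Mouth centre of the slot in the lock plug, mid-lid of a fixed wooden box 170x230, 80 mm high. z up, y along the slot; turns with the plug. Slot 13 (x) by 30 (y), 37 deep, 4 mm chamfer. Key y goes along slot y, either way; key home = tip 34 mm below this point. Plug turns clockwise from above, 1.05 rad to its stop, friction 0.1 N m, stays; the key has 0.3 rad play in the slot first.
- bolt (a joint): Bolt hidden in the box, driven by the plug: 0 m locked (start), 0.012 m fully drawn back at the plug's stop, in proportion to the turn. Released above 0.008 m.
There are look-alikes about, which are no part of the job. What is shaped like the bar_key but blue is not meant.

How it is judged:
On the way:
1. the bar-headed key is fully home in the lock, not yet turned (z of bar_key in the frame of keyway below -0.025 m and horizontal distance between bar_key and keyway below 0.012 m and value of joint bolt below 0.004 m), for 0.1 s.
At the end, for the whole second after the job is handed in: The bolt is drawn back by more than 8 of its 12 mm, and the bar-headed key stands at rest in the lock: tip at least 25 mm below the mouth and within 12 mm of its centre sideways, within 15 degrees of upright (value of joint bolt above 0.008 m and z of bar_key in the frame of keyway below -0.025 m and horizontal distance between bar_key and keyway below 0.012 m and angle between bar_key's own z axis and vertical below 0.26 rad and linear speed of bar_key below 0.02 m/s); the robot touches nothing.
It fails at once if the round-headed key is moved by more than 20 mm (distance of round_key from where it was at the start of the episode above 0.02 m).
It also fails if it takes over 45 s, if anything falls off the work surface, if the arm or the gripper's body presses on something with over 40 N, if the wrist force passes 120 N, or if a joint passes its speed limit or range.

## Working session

There is one attempt and no reset: what is moved stays moved. The work goes in short steps, Python scripts to look and compute and a tool call to move; the robot and the scene stay as the last step left them, time stands still between calls to the robot, and variables do not carry over. Pictures are saved under pics/ and viewed, at most 10 in all, crops included, and the job is handed in when it is done.

Besides the shell and the picture viewer there is one more tool, called after ">>>" as name(argument=value, ...) on one line, values as JSON. send_rows: Moves the arm, as the interface text tells. Its arguments: {"type":"object","properties":{"commands":{"type":"string"}},"required":["commands"]}

```bash
mkdir -p pics
cat > h.py <<'E'
import numpy as np, cv2
from plant import manip, viewer, hand_in
def cam(n):
    c=viewer.get_calibration(n); p,d=viewer.camera(n); return p,d,c
def world(d,c):
    v,u=np.mgrid[:d.shape[0],:d.shape[1]]
    P=np.stack([(u-c['cx'])/c['fx']*d,(v-c['cy'])/c['fy']*d,d],-1)
    return (P-np.array(c['t']))@np.array(c['R'])
E
python3 - <<'E'
from h import *
for n in('top','side'):
    p,d,c=cam(n); np.savez(n,p=p,d=d,**c); cv2.imwrite(f'pics/{n}.png',cv2.resize(p[...,::-1],(768,576)))
    W=world(d,c); print(n,W[::96,::128].round(3).tolist())
o=manip.get_obs(); print(o['clock'],o['ee_pos'],o['tool_rot'],o['width'])
E
```

```text
top [[[0.735, 0.603, 0.497], [0.631, 0.327, 0.631], [0.631, 0.17, 0.633], [0.63, 0.016, 0.636]], [[0.982, 1.315, -0.418], [0.778, 0.562, 0.042], [0.781, 0.186, 0.048], [0.809, -0.199, 0.0]], [[0.641, 1.627, -0.917], [0.499, 0.553, -0.001], [0.498, 0.179, 0.05], [0.5, -0.16, 0.079]], [[0.221, 0.886, -0.001], [0.218, 0.576, -0.134], [0.163, 0.192, -0.913], [0.181, -0.466, -0.9]]]
side [[[0.765, 0.601, 0.59], [0.638, 0.439, 0.584], [0.612, 0.005, 0.548], [0.677, -1.631, 0.403]], [[0.757, 0.651, 0.442], [0.972, 0.148, 0.271], [0.975, -0.661, 0.052], [0.489, -1.157, -0.003]], [[0.756, 0.702, 0.277], [0.814, 0.35, 0.083], [0.578, 0.051, 0.001], [0.366, -0.95, -0.439]], [[0.758, 0.758, 0.087], [0.619, 0.57, 0.001], [0.37, 0.426, 0.001], [0.024, 1.066, 0.674]]]
0.1 [ 0.23475994 -0.6055628   0.30282376] [[ 9.32368173e-01  3.61509099e-01 -8.73103044e-04]
 [ 3.61510152e-01 -9.32365573e-01  2.20201980e-03]
 [-1.80010283e-05 -2.36872879e-03 -9.99997194e-01]] 1.0008507792624517
```

View pics/top.png

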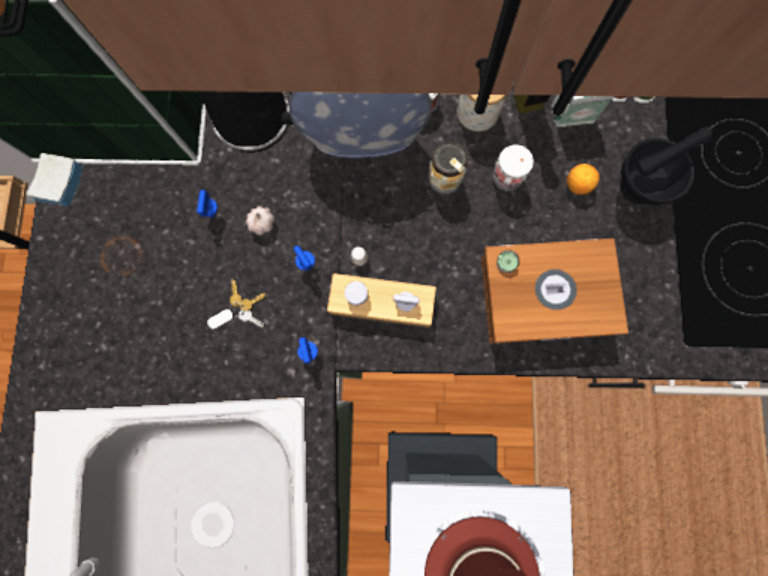

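View pics/side.png

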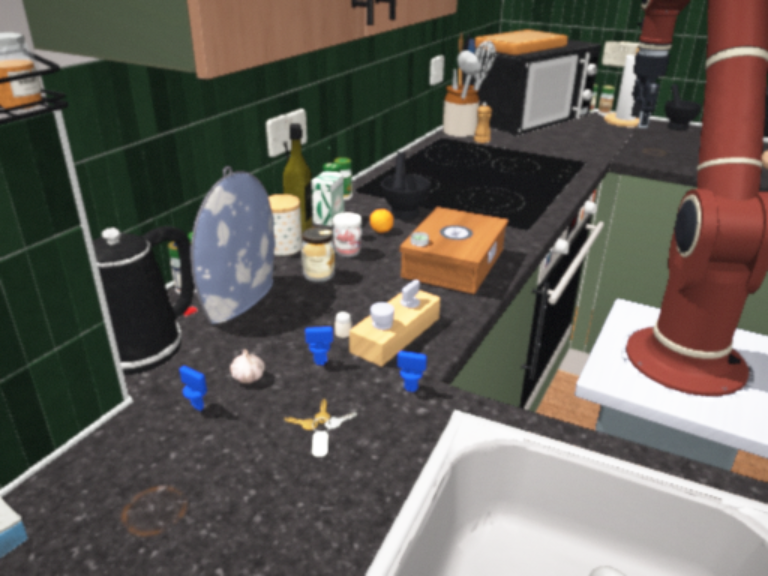

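The top view shows the rack with the round knob at (356,293) and the bar head at (405,300). The box's lock plug is at (556,290), and there is a green thing on the lid at (508,261). The blue keys are decoys. Next I'll measure the key and the lock.

Run:
```python
from h import *
def load(n):
    z=np.load(n+'.npz'); return z['p'],z['d'],{k:z[k] for k in('fx','fy','cx','cy','R','t')}
p,d,c=load('top'); W=world(d,c)
def pca(P,l):
    m=P[:,:2].mean(0); r=cv2.minAreaRect((P[:,:2]*1000).astype(np.float32)); print(l,len(P),'mean',P.mean(0).round(4),'rect mm',np.round(r[0],1),np.round(r[1],1),round(r[2],1))
def sel(u0,u1,v0,v1,z0,z1):
    S=W[v0:v1,u0:u1].reshape(-1,3); return S[(S[:,2]>z0)&(S[:,2]<z1)]
pca(sel(255,290,185,215,.075,.1),'bar top')
pca(sel(225,252,183,207,.068,.1),'knob')
pca(sel(210,300,175,225,.038,.05),'rack top')
pca(sel(310,430,150,240,.072,.09),'lid')
np.set_printoptions(linewidth=250)
print((W[180:206,355:386,2]*1000).round().astype(int)[::2])
g=cv2.cvtColor(p,cv2.COLOR_RGB2GRAY); print(g[180:206,355:386])
cr=np.hstack([cv2.resize(p[170:220,340:400],(400,333),interpolation=2),cv2.resize(p[170:220,240:300],(400,333),interpolation=2)])
cv2.imwrite('pics/crop.png',cr[...,::-1])
```

```text
bar top 83 mean [0.4744 0.1385 0.0851] rect mm [474.9 138.3] [43.3 12.2] 84.8
knob 195 mean [0.484  0.2275 0.0802] rect mm [484.1 228. ] [39.  39.6] 46.5
rack top 1383 mean [0.4785 0.1808 0.0466] rect mm [480.3 183.7] [190.5  70.5] 83.6
lid 5494 mean [ 0.4961 -0.1238  0.081 ] rect mm [ 499.5 -123.6] [172.7 231.8] 5.0
[[  84   79   81   80   81   80   80   79   83   81   82   82   82   82   85   81   79   87   82   82   83   82   81   82   81   80   77   83   79   84   80]
 [  82   83   81   81   81   84   85   83   85   84   83   82   82   82   82   85   82   81   82   83   83   82   84   82   81   83   83   83   84   80   80]
 [  82   81   81   80   81   81   84   78   84   82   83   81   81   82   82   81   82   82   80   81   80   80   82   83   84   81   81   82   81   79   81]
 [  80   81   82   82   81   81   80   79   82   80   81   84   81   78   81   81   81   80   82   82   83   82   82   80   82   85   81   81   80   80   82]
 [  83   81   81   82   83   85   83   81   81   84   80   82   81   80   81   85   79   82   80   84   79   82   83   83   81   80   82   83   81   
[... 3876 characters left out ...]
241 241 241 242 245 239 195 135  98 102 101 100 121 144 144 143]
 [142 142 143 143 134 109 105 104 104 107 128 167 209 240 247 246 247 241 218 200 153 119  99 101 103  97 109 140 144 142 141]
 [143 144 144 144 143 136 118  99 107 106 103 104 127 160 172 171 171 160 136 121  96  99 102 102  96  95 121 145 144 143 143]
 [143 143 143 142 144 143 131 106 103 107 107 104 102 100 101 100  99  98 101 104 105 102 102  96 100 131 146 151 150 151 151]
 [147 147 147 147 146 148 147 142 131 104  96 104 105 104 106 105 105 102 103 105 106 100 105 129 148 156 158 157 157 157 157]
 [155 155 155 157 156 156 157 158 156 151 145 129 107 101 103 105 103 101 101 101 107 131 150 156 160 159 158 156 156 156 155]]
```

View pics/crop.png

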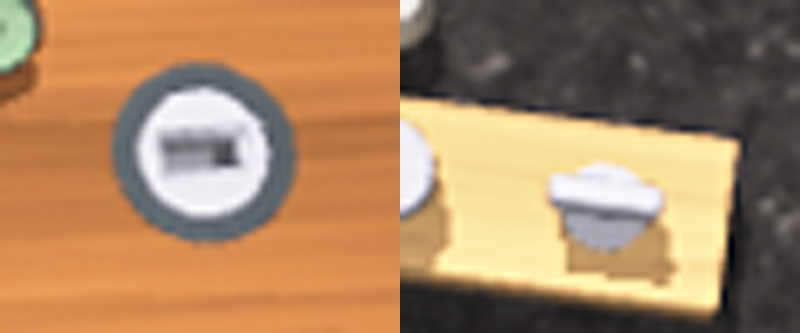

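The crop shows the slot in the white plug running about along y. The bar key sits at (0.475, 0.138) with its top at 0.086, which agrees with the hole spacing to the knob. I'll move above the lock and look with the wrist camera.

>>> send_rows(commands="0.6 42 -35 0 0 0 0;0.6 42 -35 0 0 0 0;0.6 42 -35 0 0 0 0;0.6 42 -35 0 0 0 0;0.6 42 -35 0 0 0 0;0.6 42 -35 0 0 0 0;0.6 42 -35 0 0 0 0;0.6 42 -35 0 0 0 0;0.6 42 -35 0 0 0 0;0.6 42 -35 0 0 0 0;0.6 0 0 0 0 0 -9;0.6 0 0 0 0 0 -9;0.6 0 0 0 0 0 -9;0.6 0 0 0 0 0 -9;0.6 0 0 0 0 0 -9;0.6 0 0 0 0 0 -9;0.6 0 0 0 0 0 -9;0.6 0 0 0 0 0 -9;0.6 0 0 0 0 0 0;0.6 0 0 0 0 0 0")

```text
clock: 2.6
ee_pos: [0.4999, -0.1279, 0.3037]
tool_rot: [[-0.053, 0.999, -0.0], [0.999, 0.053, 0.0], [0.0, -0.0, -1.0]]
wrist_force: [0.0, -0.3, -0.6]
width: 0.598
grasp_force: 0.0
```

Run:
```python
from h import *
o=manip.get_obs(); print(o['clock'],o['ee_pos'],o['tool_rot'],o['width'])
p,d,c=cam('wrist'); np.savez('wrist',p=p,d=d,**c); cv2.imwrite('pics/w1.png',cv2.resize(p[...,::-1],(768,576)))
print(c['R'],c['t'])
```

```text
2.6 [ 0.49988071 -0.12793849  0.30373175] [[-5.33163747e-02  9.98577556e-01 -4.77813887e-04]
 [ 9.98577657e-01  5.33164472e-02  1.40133646e-04]
 [ 1.65409653e-04 -4.69662854e-04 -9.99999876e-01]] 0.5982882108257417
[[ 9.98594172e-01  5.30058724e-02 -2.38280077e-04]
 [ 5.02142090e-02 -9.44542286e-01  3.24527970e-01]
 [ 1.69768226e-02 -3.24083705e-01 -9.45876070e-01]] [-0.49064222 -0.18802584  0.3302568 ]
```

View pics/w1.png

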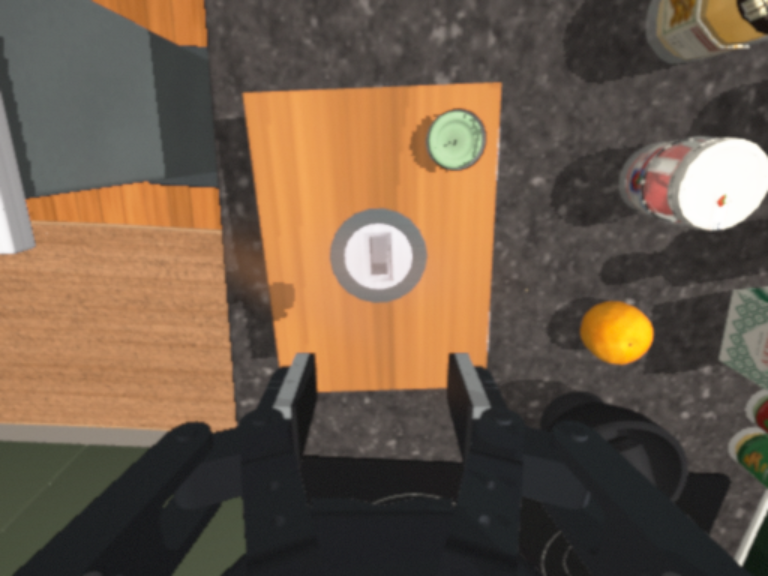

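The wrist view shows the plug at (379,256) with the slot upright in the picture. I'll rectify the image onto the lid plane to get the centre and yaw.

```bash
cat >> h.py <<'E'
def ortho(p,c,x0,y0,s,N,z):
    # pixel (i right=-y, j down=-x), scale s m/px centred at x0,y0
    j,i=np.mgrid[:N,:N]; X=np.stack([x0-(j-N/2)*s,y0-(i-N/2)*s,np.full(j.shape,z)],-1)
    q=X@np.array(c['R']).T+np.array(c['t'])
    return cv2.remap(p,(c['fx']*q[...,0]/q[...,2]+c['cx']).astype(np.float32),(c['fy']*q[...,1]/q[...,2]+c['cy']).astype(np.float32),cv2.INTER_CUBIC)
E
python3 - <<'E'
from h import *
out=[]
for n in('wrist','top'):
    z=np.load(n+'.npz'); p,d=z['p'],z['d']; c={k:z[k] for k in('fx','fy','cx','cy','R','t')}
    W=world(d,c); L=(abs(W[...,0]-.4995)<.05)&(abs(W[...,1]+.124)<.05)&(W[...,2]>.07)
    print(n,'lid/plug z',np.median(W[L][:,2]), [np.median(W[L&(p.min(-1)>210)][:,2])])
    s=.00025;N=400
    o=ortho(p,c,.4995,-.124,s,N,.082); out.append(o)
    hsv=cv2.cvtColor(o,cv2.COLOR_RGB2HSV)
    m=((hsv[...,1]<90)).astype(np.uint8); k,lab,st,ce=cv2.connectedComponentsWithStats(m); i=lab[N//2-60:N//2+60,N//2-60:N//2+60]; i=np.bincount(i[i>0]).argmax()
    C=max(cv2.findContours((lab==i).astype(np.uint8),0,1)[0],key=cv2.contourArea)
    (e,ax,a)=cv2.fitEllipse(C); cx,cy=.4995-(e[1]-N/2)*s,-.124-(e[0]-N/2)*s
    print('ring',cx,cy,np.array(ax)*s*1e3)
    g=o.min(-1); yy,xx=np.mgrid[:N,:N]; r=np.hypot(xx-e[0],yy-e[1])*s
    m=((g<215)&(r<.0185)).astype(np.uint8)
    C=max(cv2.findContours(m,0,1)[0],key=cv2.contourArea); R=cv2.minAreaRect(C)
    print('slot c',.4995-(R[0][1]-N/2)*s,-.124-(R[0][0]-N/2)*s,np.array(R[1])*s*1e3,R[2])
cv2.imwrite('pics/ortho.png',np.hstack(out)[...,::-1])
E
```

```text
wrist lid/plug z 0.29058292293625587 [np.float64(0.07940481173979688)]
ring 0.4952300148010254 -0.12144962310791016 [71.08579254 71.59059143]
slot c 0.49672819137573243 -0.12138595581054687 [17.50667    35.89638519] 84.36931610107422
top lid/plug z 0.08094909431700242 [np.float64(0.08081030670072598)]
ring 0.4973879280090332 -0.12236146926879883 [71.53943634 71.96215057]
slot c 0.49852587890625 -0.1219263458251953 [19.59698486 35.85042572] 83.38654327392578
```

View pics/ortho.png

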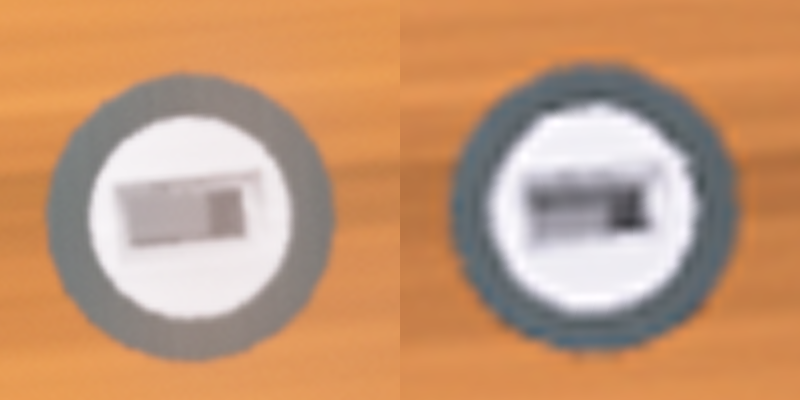

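The ring centre is about (0.4963, -0.122) and the slot yaw about +5.4°, the same as the lid. Next I'll move over the key.

>>> send_rows(commands="0.6 53.4 -2.1 0 0 0 0;0.6 53.4 -2.1 0 0 0 0;0.6 53.4 -2.1 0 0 0 0;0.6 53.4 -2.1 0 0 0 0;0.6 53.4 -2.1 0 0 0 0;0.6 0 0 0 0 0 8.6;0.6 0 0 0 0 0 0;0.6 0 0 0 0 0 0")

```text
clock: 3.65
ee_pos: [0.4748, 0.1373, 0.3039]
tool_rot: [[0.094, 0.996, -0.0], [0.996, -0.094, -0.001], [-0.001, -0.0, -1.0]]
wrist_force: [0.2, 0.7, 0.3]
width: 0.601
grasp_force: 0.0
```

Run:
```python
from h import *
p,d,c=cam('wrist'); np.savez('wrist2',p=p,d=d,**c); W=world(d,c)
R=np.array(c['R']);print('cam',(-R.T@np.array(c['t'])).round(4))
def f(P,l):
    r=cv2.minAreaRect((P[:,:2]*1000).astype(np.float32)); print(l,len(P),'med',np.median(P,0).round(4),'rect',np.round(r[0],1),np.round(r[1],1),round(r[2],1))
M=(abs(W[...,0]-.475)<.03)&(abs(W[...,1]-.138)<.04)
f(W[M&(W[...,2]>.078)&(W[...,2]<.095)],'bar')
M=(abs(W[...,0]-.484)<.04)&(abs(W[...,1]-.228)<.04)
f(W[M&(W[...,2]>.072)&(W[...,2]<.095)],'knob')
M=(abs(W[...,0]-.48)<.08)&(abs(W[...,1]-.183)<.13)
f(W[M&(W[...,2]>.04)&(W[...,2]<.051)],'rack')
s=.0004;N=400
o=ortho(p,c,.475,.138,s,N,.086)
cv2.imwrite('pics/o2.png',o[...,::-1])
```

```text
cam [0.4811 0.2205 0.3734]
bar 414 med [0.4726 0.1416 0.0849] rect [472.2 141. ] [45.  11.4] 84.8
knob 1348 med [0.4824 0.23   0.0793] rect [482.3 229.6] [40.6 40.4] 84.1
rack 7868 med [0.4795 0.191  0.0455] rect [498.7 182.6] [190.2 112.7] 83.7
```

View pics/o2.png

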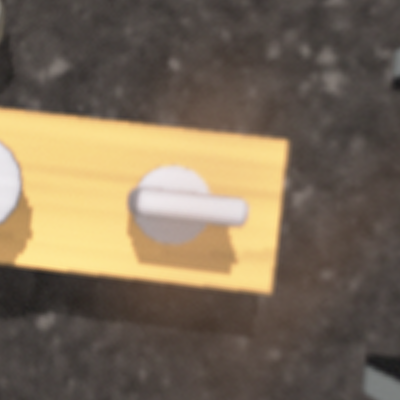

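The rectified wrist view shows the bar at (190,208), so the key is at (0.472, 0.142). Averaged with the top view that is (0.4735, 0.140), with yaw -5.3°. I'll descend and grip.

>>> send_rows(commands="0.6 2.6 -1.6 30 0 0 0;0.6 0 0 40 0 0 0;0.6 0 0 40 0 0 0;0.6 0 0 35 0 0 0;0.6 0 0 20 0 0 0;0.6 0 0 10 0 0 0;0.6 0 0 0 0 0 0;0 0 0 0 0 0 0;0 0 0 0 0 0 0;0 0 0 0 0 0 0;0 0 0 0 0 0 0;0 0 0 0 0 0 0;0 0 0 0 0 0 0;0 0 0 0 0 0 0")

```text
clock: 5.45
ee_pos: [0.4739, 0.1411, 0.1299]
tool_rot: [[0.094, 0.996, 0.002], [0.996, -0.094, 0.0], [0.001, 0.002, -1.0]]
wrist_force: [0.3, -1.1, 5.6]
width: 0.133
grasp_force: 59.4
```

The key is gripped. I'll lift it and check.

>>> send_rows(commands="0 0 0 -10 0 0 0;0 0 0 -20 0 0 0;0 0 0 -20 0 0 0;0 0 0 -30 0 0 0;0 0 0 -30 0 0 0;0 0 0 -20 0 0 0;0 0 0 0 0 0 0;0 0 0 0 0 0 0")

```text
clock: 6.45
ee_pos: [0.4727, 0.1405, 0.2582]
tool_rot: [[0.094, 0.996, -0.002], [0.996, -0.094, -0.001], [-0.001, -0.002, -1.0]]
wrist_force: [0.6, -0.5, -0.2]
width: 0.127
grasp_force: 58.5
```

Run:
```python
from h import *
o=manip.get_obs(); print(o['ee_pos'],o['wrist_force'],o['wrist_torque'])
a=cam('wrist')[0]; b=cam('side')[0]
cv2.imwrite('pics/lift.png',np.hstack([cv2.resize(a[150:384,100:400],(400,312)),cv2.resize(b[100:256,180:380],(400,312),interpolation=2)])[...,::-1])
```

```text
[0.47272012 0.1404941  0.25820995] [ 0.63881669 -0.48537547 -0.18954295] [-0.02093438  0.00233994  0.0303416 ]
```

View pics/lift.png

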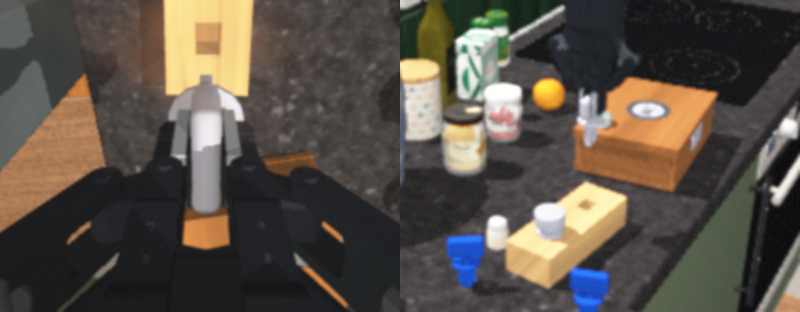

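The key is clear of the rack and held in the pads, with the empty hole visible. I'll check the key's tilt and offset from the depth image.

Run:
```python
from h import *
o=manip.get_obs(); T=np.array(o['tool_rot']);e=np.array(o['ee_pos'])
p,d,c=cam('wrist'); W=world(d,c); L=(W-e)@T
ok=(abs(L[...,1])<.004)&(abs(L[...,0])<.04)&(L[...,2]>.03)&(L[...,2]<.125)
P=L[ok]; 
for lo in np.arange(-.035,.036,.005):
    q=P[(P[:,0]>=lo)&(P[:,0]<lo+.005)]
    if len(q): print(round(lo+.0025,4),len(q),(np.percentile(q[:,2],[5,50,95])*1e3).round(1))
```

```text
-0.0225 36 [44.2 45.3 45.9]
-0.0175 117 [43.5 44.7 45.9]
-0.0125 117 [43.8 44.6 46.2]
-0.0075 129 [43.5 44.6 46.2]
-0.0025 132 [43.6 44.7 46.7]
0.0025 135 [43.8 44.7 46.7]
0.0075 172 [ 43.7  44.8 106.9]
0.0125 171 [ 43.8  44.8 107.3]
0.0175 209 [43.8 45.3 83. ]
0.0225 327 [45.6 54.2 66.8]
```

The key is level and centred, with its tip 118.7 mm below the TCP. I'll move over the lock.

>>> send_rows(commands="0 -32 6 0 0 0 0;0 -50 9.2 0 0 0 0;0 -50 9.2 0 0 0 0;0 -50 9.2 0 0 0 0;0 -50 9.2 0 0 0 0;0 -27.2 5.4 0 0 0 0;0 0 0 0 0 0 -5.4;0 0 0 0 0 0 -5.4;0 0 0 0 0 0 0;0 0 0 0 0 0 0;0 0 0 0 0 0 0")

```text
clock: 7.98
ee_pos: [0.4969, -0.1215, 0.2588]
tool_rot: [[-0.094, 0.996, -0.0], [0.996, 0.094, 0.0], [0.0, -0.0, -1.0]]
wrist_force: [-0.5, -0.3, -1.2]
width: 0.128
grasp_force: 58.4
```

Run:
```python
from h import *
o=manip.get_obs(); print(o['ee_pos'],o['wrist_force']); T=np.array(o['tool_rot']); e=np.array(o['ee_pos'])
print(np.degrees(np.arctan2(T[1,1],T[0,1])))
print('delta tool mm',((np.array([.4963,-.122,e[2]])-e)@T*1e3).round(1))
a=cam('wrist')[0]; b=cam('side')[0]
cv2.imwrite('pics/over.png',np.hstack([cv2.resize(a[100:334,100:400],(400,312)),cv2.resize(b[100:178,250:350],(400,312),interpolation=2)])[...,::-1])
```

```text
[ 0.49685347 -0.12154785  0.25879094] [-0.45610818 -0.31058459 -1.18494954]
5.37006067366808
delta tool mm [-0.4 -0.6  0. ]
```

View pics/over.png

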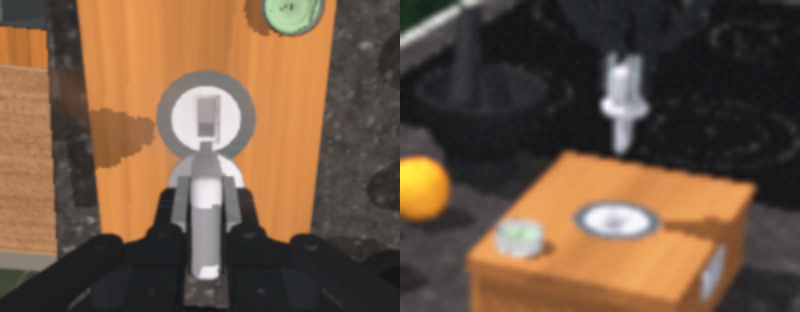

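In the wrist view the blade at (206,155) lines up with the slot at (207,118). I'll lower it in.

>>> send_rows(commands="0 -0.4 -0.5 25 0 0 0;0 0 0 20 0 0 0;0 0 0 8 0 0 0;0 0 0 5 0 0 0;0 0 0 4 0 0 0;0 0 0 4 0 0 0;0 0 0 4 0 0 0;0 0 0 4 0 0 0;0 0 0 0 0 0 0")

```text
clock: 9.2
ee_pos: [0.4962, -0.1222, 0.1846]
tool_rot: [[-0.094, 0.996, -0.001], [0.996, 0.094, 0.0], [0.0, -0.001, -1.0]]
wrist_force: [0.7, -0.4, -0.5]
width: 0.129
grasp_force: 58.5
```

It has entered freely, about 15 mm deep.

>>> send_rows(commands="0 0 0 4 0 0 0;0 0 0 4 0 0 0;0 0 0 4 0 0 0;0 0 0 3 0 0 0;0 0 0 2 0 0 0;0 0 0 1 0 0 0;0 0 0 0 0 0 0;0 0 0 0 0 0 0")

```text
clock: 10.2
ee_pos: [0.4965, -0.1222, 0.167]
tool_rot: [[-0.094, 0.996, 0.0], [0.996, 0.094, -0.0], [-0.0, 0.0, -1.0]]
wrist_force: [-0.4, 0.3, -1.0]
width: 0.128
grasp_force: 58.5
```

>>> send_rows(commands="0 0 0 1 0 0 0;0 0 0 1 0 0 0;0 0 0 0 0 0 0;0 0 0 0 0 0 0")

```text
clock: 10.7
ee_pos: [0.4964, -0.1221, 0.1649]
tool_rot: [[-0.094, 0.996, 0.0], [0.996, 0.094, 0.0], [0.0, 0.0, -1.0]]
wrist_force: [-0.2, 0.1, -0.7]
width: 0.132
grasp_force: 58.5
```

>>> send_rows(commands="0 0 0 1 0 0 0;0 0 0 1 0 0 0;0 0 0 0 0 0 0;0 0 0 0 0 0 0")

```text
clock: 11.2
ee_pos: [0.4965, -0.1221, 0.1639]
tool_rot: [[-0.094, 0.996, 0.0], [0.996, 0.094, -0.001], [-0.001, 0.0, -1.0]]
wrist_force: [-1.5, 0.8, 5.6]
width: 0.128
grasp_force: 59.7
```

The key is home, with contact at 5.6 N. Now I'll turn clockwise, which is + about tool z.

>>> send_rows(commands="0 0 0 -0.6 0 0 0;0 0 0 0 0 0 4;0 0 0 0 0 0 5;0 0 0 0 0 0 5;0 0 0 0 0 0 5;0 0 0 0 0 0 5;0 0 0 0 0 0 5;0 0 0 0 0 0 5;0 0 0 0 0 0 5;0 0 0 0 0 0 5;0 0 0 0 0 0 5;0 0 0 0 0 0 5;0 0 0 0 0 0 5;0 0 0 0 0 0 0;0 0 0 0 0 0 0")

```text
clock: 13.08
ee_pos: [0.4967, -0.1224, 0.1639]
tool_rot: [[0.804, 0.594, 0.001], [0.594, -0.804, -0.0], [0.001, 0.001, -1.0]]
wrist_force: [0.1, -1.0, 4.3]
width: 0.131
grasp_force: 59.1
```

Run:
```python
from h import *
o=manip.get_obs(); T=np.array(o['tool_rot']); print(np.degrees(np.arctan2(T[1,1],T[0,1])),o['wrist_torque'],o['joint_pos'])
```

```text
-53.5530060494906 [-0.15535545  0.08181996  0.02654919] [ 0.25260467  0.59894003 -0.08020614  1.97095464  0.08364969  0.5738059
 -0.81861757]
```

>>> send_rows(commands="0 0 0 0 0 0 4;0 0 0 0 0 0 4;0 0 0 0 0 0 4;0 0 0 0 0 0 3;0 0 0 0 0 0 2;0 0 0 0 0 0 2;0 0 0 0 0 0 0;0 0 0 0 0 0 0")

```text
clock: 14.08
ee_pos: [0.4966, -0.1224, 0.1638]
tool_rot: [[0.954, 0.299, 0.001], [0.299, -0.954, -0.0], [0.001, 0.0, -1.0]]
wrist_force: [-1.2, -1.0, 5.5]
width: 0.132
grasp_force: 59.4
```

Run:
```python
from h import *
o=manip.get_obs(); T=np.array(o['tool_rot']); print(np.degrees(np.arctan2(T[1,1],T[0,1])),o['wrist_torque'],o['wrist_force'])
```

```text
-72.60784561234102 [-0.17187213  0.14327562  0.00318393] [-1.19964228 -1.03911653  5.47435456]
```

>>> send_rows(commands="0 0 0 0 0 0 2;0 0 0 0 0 0 2;0 0 0 0 0 0 2;0 0 0 0 0 0 0;0 0 0 0 0 0 0")

```text
clock: 14.7
ee_pos: [0.4968, -0.1222, 0.1639]
tool_rot: [[0.979, 0.205, 0.001], [0.205, -0.979, -0.001], [0.0, 0.001, -1.0]]
wrist_force: [-0.7, -2.0, 5.6]
width: 0.128
grasp_force: 61.8
```

Run:
```python
from h import *
o=manip.get_obs(); T=np.array(o['tool_rot']); print(np.degrees(np.arctan2(T[1,1],T[0,1])),o['wrist_torque'],o['wrist_force'])
```

```text
-78.19585070626987 [-0.2842745   0.20549711  1.0753859 ] [-0.66562748 -2.03356795  5.62754627]
```

The stop is reached, at 1.08 N m. I'll relax slightly, open and retreat.

>>> send_rows(commands="0 0 0 0 0 0 -3;0 0 0 0 0 0 0;0.5 0 0 0 0 0 0;0.5 0 0 0 0 0 0;0.5 0 0 0 0 0 0;0.5 0 0 0 0 0 0;0.5 0 0 -10 0 0 0;0.5 0 0 -20 0 0 0;0.5 0 0 -30 0 0 0;0.5 0 0 -40 0 0 0;0.5 0 0 -40 0 0 0;0.5 0 0 0 0 0 0;0.5 0 0 0 0 0 0")

```text
clock: 16.32
ee_pos: [0.4959, -0.122, 0.3034]
tool_rot: [[0.969, 0.249, -0.001], [0.249, -0.969, 0.0], [-0.001, -0.0, -1.0]]
wrist_force: [-0.0, -0.4, -0.2]
width: 0.498
grasp_force: 0.0
```

Run:
```python
from h import *
p,d,c=cam('wrist'); W=world(d,c)
M=(abs(W[...,0]-.4963)<.035)&(abs(W[...,1]+.122)<.035)&(W[...,2]>.11)&(W[...,2]<.14)
P=W[M]; r=cv2.minAreaRect((P[:,:2]*1000).astype(np.float32)); print(len(P),np.median(P,0),r)
b=cam('side')[0]
cv2.imwrite('pics/end.png',np.hstack([cv2.resize(p[80:314,100:400],(400,312)),cv2.resize(b[100:256,180:380],(400,312),interpolation=2)])[...,::-1])
```

```text
518 [ 0.49717928 -0.12216867  0.11885588] ((495.1227111816406, -122.68011474609375), (45.626731872558594, 12.029074668884277), 17.680837631225586)
```

View pics/end.png

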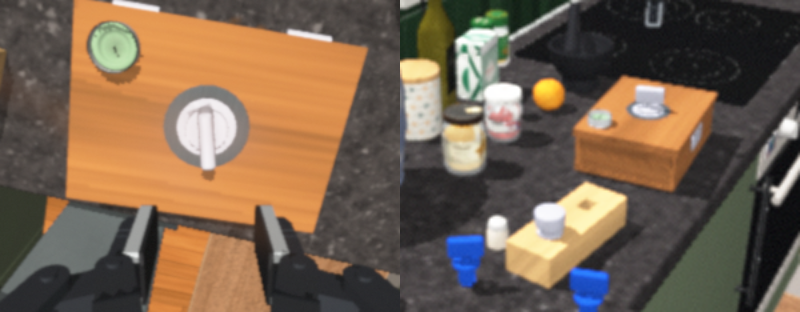

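The key stands upright and home, with its head at about (207,138), and has turned 77.7° to the stop. The round key is still in the rack.

```bash
python3 -c "from plant import hand_in; print(hand_in())"
```

```text
the job is handed in; nothing more can be done
None
```

The job is handed in: the bar key stands fully home in the lock, turned clockwise about 78° to its stop, which should have drawn the bolt back (it is hidden, so I couldn't see it), and the round key was not touched.

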